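Open the cover of a control box that may be bolted

ROBOT

A 6-joint arm with a two-finger parallel gripper is mounted at the origin on the work surface. World frame = base frame: x ahead of the robot, y to its left, z up, the work surface at z = 0. Lengths are in mm, angles in rad, forces in N, time in s.
With the tool pointing down it reaches from about 325 to 925 mm from the base axis. Payload 3.1 kg.
Tool frame: the origin (TCP) lies on the mounting face of the last link; the fingertips stand r.tip_extent ahead of it and the grasp point (between the pads) lies 155 mm ahead of it (r.tip_extent is the distance from the TCP to the fingertips, in mm); y points along the fingers, z is the direction in which the jaws open and shut, and the axes are right-handed (so a half turn about y gives the same grasp; the last joint's range is limited). The gripper opens to 85 mm and grips with 20 to 120 N. Pads are 22 mm wide; open, the fingers measure 114 mm over their backs; the gripper's body (76 mm by 85 mm) begins 54 mm behind the grasp point. The pads swing forward as they close: fully open they stand 13 mm farther back than shut.
Start: joints at [1.054, 0.217, 1.613, -0, 1.311, -0.112], TCP at [246.131, 574.509, 404.7] pointing down, gripper open.
Joint ranges: [-2.75, 2.75], [-0.78, 2.1], [0.31, 2.55], [-1.13, 4.27], [0.13, 2.63], [-2.58, 2.58]. Speed limits (rad/s): [2.79, 2.79, 3.14, 3.14, 3.14, 3.14].

INTERFACE

Orientations are given as [roll, pitch, yaw] about the fixed x, y, z axes, in that order (R = Rz(yaw) Ry(pitch) Rx(roll)).
In Python, from cell import r, eyes gives the robot as it stands.
- The arm moves only by the tool drive_tool, never from a script. Its argument "steps" is a list of rows, each a list of 5 numbers: the opening, from -1 (shut) to 1 (fully open), then the shift along the tool's x, y, z in units of 25 mm (1.0 is 25 mm), then the turn about the tool's y in units of 8 degrees (1.0 is 8 degrees). In form: [[jaw, dx, dy, dz, spin], ...]. A call has 1 to 20 rows; each row is the pose to reach, as a shift and turn from the pose measured when the call began, along the tool's axes at that moment; what a row does not reach only later rows make up. A row lasts 1/10 s, in which the tool goes at most 50 mm and 8.59 degrees, less where a joint would pass 70% of its speed; a pose out of reach is approached as far as the arm can. A call with a gripper value outside its range is refused whole. The fingers move at their own pace and stop on an object; "force" is the grip in N (left out, the last holds). Time passes only in rows, so rows that repeat a pose let the fingers close. It gives the time, the measured TCP pose, the force and the opening at its end, in the units of the state.
- r.read_state(): the state, without advancing time (a new reading comes with each control period).
- eyes.capture(name): name is "scene" or "top" or "wrist"; returns a dict with "pixels" (400x640x3 uint8, red, green, blue), "camera_matrix" (3x3 intrinsics, pixels), "R" (3x3) and "t" (3): a world point X has camera coordinates R X + t; the wrist camera has in their place "hand_eye" (4x4, takes a point from camera to tool coordinates, whose origin is the TCP and whose axes are the tool frame's). Camera axes: x right, y down, z forward; pixel columns grow to the right and rows downward; lengths in mm; the calibration is good to about 2 mm. A picture is of the moment at which its call begins: read the wrist's pose just before it. There is no depth.
- r.finish_job(): hands the job in, once; it reports no verdict.
The state is a dict: "time_s": time; "joints": joint angles; "qd": joint speeds; "tau": joint torques, N m; "ee_pos": TCP position; "ee_rot": TCP orientation; "contact_force": force on the tool from outside, world axes, zero at the start; "ft_torque": the same for the moment, N m; "opening": opening from 0.0 (shut) to 1.0 (fully open).
Only numpy, scipy, OpenCV 4.12 (cv2) and the standard library are available. Lean on these libraries where they do the work, as an engineer would, in place of code of your own. Each camera call takes 0.05 s, during which the arm holds its last target. There are 200 camera calls.

TASK

Clear the motor off the control box's cover and stand it upright on the grey pad. Then, before touching the bolt, tug the cover up by its handle to feel whether it is caught; if it is, draw the bolt back and lift again. Finish holding the cover half open, at about 45 degrees, still in the gripper and kept still, without dropping the motor or disturbing the other things around.

Things in the scene. Friction and masses are not known exactly. Their poses are not given: they have to be found in the camera images.
- box: the white control box, fixed to the table: 200 mm along its x, 290 mm along its y, top face 108 mm above the table. Origin at the centre of its underside; its x points horizontally from the handle side to the hinge side, its y towards the bolt side, z up. Its hinged cover is the top from y = -145 to +75 mm; the rest of the top (68 mm wide) is a fixed bare-metal side strip that carries the bolt.
- cover (a joint): angle of the white hinged cover (panel 198 x 218 x 8 mm, 0.45 kg): 0 shut, grows as the handle side rises; falls shut if let go. Whether the bolt still catches it is hidden, and the bolt's position does not tell. Tugged, a caught cover stops dead at about 0.03 rad (5 mm at the handle); a free one rises on with under 12 N at the handle, so a 20 N tug tells.
- cover_bar (a point): middle of the cover's handle: round dark steel bar 12 mm thick along the box's y, on a post at either end (98 mm free between them), axis 45 mm above the cover, 165 mm from the hinge line (level) when shut. Axes turn with the cover, like the box's when shut. The bar can turn between the fingers, so a gripper may keep pointing straight down as the cover rises.
- cover_hinge (a point): the point of the cover's hinge line level with the middle of the handle (does not move); axes as the box. The hinge line runs along the box's y, 104 mm above the table; when shut the bar's axis is 165 mm before it in -x and 49 mm above it.
- bolt (a joint): position of the slide bolt, m: 0 is fully thrown (towards the cover), 0.030 fully drawn back, moving along the box's +y, away from the cover. It starts somewhere from 0 to 0.006, sometimes caught and sometimes not; fully drawn, it always frees the cover. It stays where it is left; about 3 N moves it.
- bolt_knob (a point): on the axis of the bolt's upright knob, 24 mm above the side strip: a dark steel pin 14 mm thick (18 mm cap on top), its top 37 mm above the strip, standing on a low steel foot 26 mm along the box's x and 22 mm along its y, 6 mm tall. Axes as the box.
- motor_mid (a point): centre, half-way up, of the small black square electric motor that stands on the cover at first: 42 x 42 mm, 48 mm tall, with a 5 mm shaft that rises a further 18 mm from its top; about 0.3 kg. Its z points up along the shaft, x and y along its sides.
- motor: the same motor; origin at the centre of its underside.
- pad: grey square pad, 170 x 170 mm and 4 mm thick, fixed flat on the table; origin at the centre of its underside, x and y along its sides.
- glue: a bystander: small red plastic bottle with white cap, 34 mm across, 95 mm tall, standing; origin at the centre of its underside
- hexkey: a bystander: L-shaped steel hex key lying on the table in front of the control box, 5 mm thick, 85 mm long arm; origin at the underside of the middle of the long arm
- bracket: a bystander: aluminium angle bracket, 36 x 36 mm and 30 mm tall, standing on the rear part of the control box's side strip; origin at the centre of its underside
- driver: a bystander: screwdriver with a green handle lying on the table beside the pad; origin at its underside
- bin: a bystander: open red plastic bin 100 x 130 x 50 mm on the table; origin at the centre of its underside
- tape: a bystander: roll of black tape lying flat, 90 mm across, 22 mm tall; origin at the centre of its underside
- aircyl: a bystander: aluminium air cylinder lying on the table, 110 x 32 x 32 mm with a thin rod; origin at the centre of its underside

How it is judged:
By the outcome, as a careful person would: the job done as asked, in the order asked, and still so for the second after the job is handed in, while the arm keeps its last pose, push and grip.
It also fails if it takes over 64 s, if anything falls off the work surface, if the arm or the gripper's body presses on something with over 40 N, if the wrist force passes 120 N, or if a joint passes its speed limit or range.

## Working session

There is one attempt and no reset: what is moved stays moved. The work goes in short steps, Python scripts to look and compute and a tool call to move; the robot and the scene stay as the last step left them, time stands still between calls to the robot, and variables do not carry over. Pictures are saved under pics/ and viewed, about 8 in all and at most 12, crops included, and the job is handed in when it is done.

Besides the shell and the picture viewer there is one more tool, called after "Call:" as name(argument=value, ...), one argument or row to a line, values as JSON. drive_tool: Moves the arm, as the interface text tells. Its arguments: {"type":"object","properties":{"steps":{"type":"array"},"force":{"type":"number"}},"required":["steps"]}

```bash
ls; mkdir -p pics; python3 - <<'E'
from cell import r, eyes
import cv2,json
import numpy as np
s=r.read_state();print(s, r.tip_extent)
for n in ("top","scene"):
    c=eyes.capture(n);cv2.imwrite(f"pics/{n}0.png",c["pixels"][:,:,::-1])
    np.savez(f"{n}.npz",K=c["camera_matrix"],R=c["R"],t=c["t"]);print(n,c["camera_matrix"],c["R"],c["t"])
print(eyes.capture("wrist")["hand_eye"])
E
```

```text
pics
{'time_s': 0.0, 'joints': array([ 1.05377892e+00,  2.17760203e-01,  1.61496769e+00, -6.80692162e-06,
        1.31130530e+00, -1.12207649e-01]), 'qd': array([ 0.00162271,  0.000598  , -0.00029175,  0.00022066, -0.00047859,
       -0.00116784]), 'tau': array([ 2.84068919e-04, -3.96835899e+01, -3.03856301e+01, -1.43747542e-06,
        9.54031188e-03,  6.35497628e-07]), 'ee_pos': array([245.93083342, 574.12933343, 403.34649664]), 'ee_rot': array([-1.57322225e+00,  2.66738403e-04, -4.04808330e-01]), 'contact_force': array([-0.03534697,  0.04482266, -0.3891053 ]), 'ft_torque': array([ 0.02692906, -0.01587426, -0.02787108]), 'opening': 1.003679283161417} 173.4
top [[426.00045269   0.         315.43988624]
 [  0.         426.00045269 203.12264073]
 [  0.           0.           1.        ]] [[ 0.02357707 -0.99970012  0.00661709]
 [-0.99407738 -0.02414581 -0.10595821]
 [ 0.10608621 -0.00407972 -0.99434857]] [  -5.14935431  591.39244041 1209.66428369]
scene [[388.88761514   0.         319.8653734 ]
 [  0.         388.88761514 205.52387115]
 [  0.           0.           1.        ]] [[ 0.73852483  0.67409201 -0.01345491]
 [ 0.36861172 -0.42039406 -0.82909242]
 [-0.56454094  0.6073457  -0.55894966]] [-447.03597384 -133.53317842 1552.88866469]
[[ 1.18824221e-03  9.57188028e-01  2.89464448e-01 -7.28647787e+01]
 [-6.18030507e-04 -2.89463894e-01  9.57188734e-01  3.15574700e+01]
 [ 9.99999103e-01 -1.31626991e-03  2.47618185e-04 -6.73013959e-01]
 [ 0.00000000e+00  0.00000000e+00  0.00000000e+00  1.00000000e+00]]
```

View pics/top0.png

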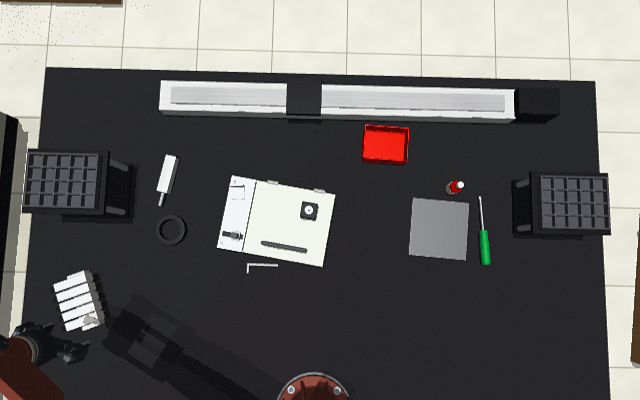

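View pics/scene0.png

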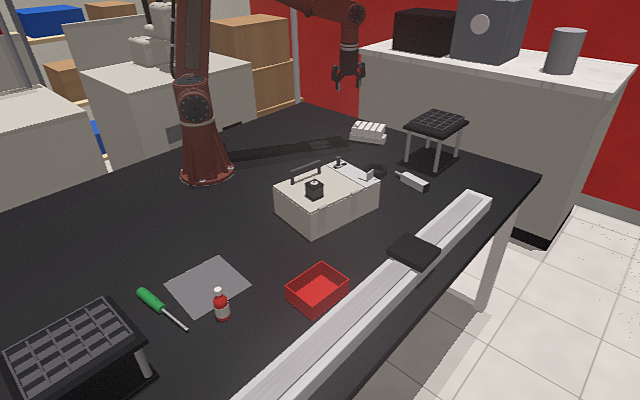

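The top view shows the box at about (218–335, 176–266), with the bolt at (232,236), the bar at (284,246) and the motor at (310,211). The pad is at (409–469, 198–260), and the hex key is in front of the box. The arm is clear at lower left. Next I'll enlarge these areas.

```bash
python3 - <<'E'
import cv2
i=cv2.imread("pics/top0.png")
cv2.imwrite("pics/cropA.png",cv2.resize(i[170:275,210:343],None,fx=5.6,fy=5.6,interpolation=cv2.INTER_CUBIC))
cv2.imwrite("pics/cropB.png",cv2.resize(i[175:275,400:500],None,fx=5,fy=5,interpolation=cv2.INTER_CUBIC))
E
```

```text
(no output)
```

View pics/cropA.png

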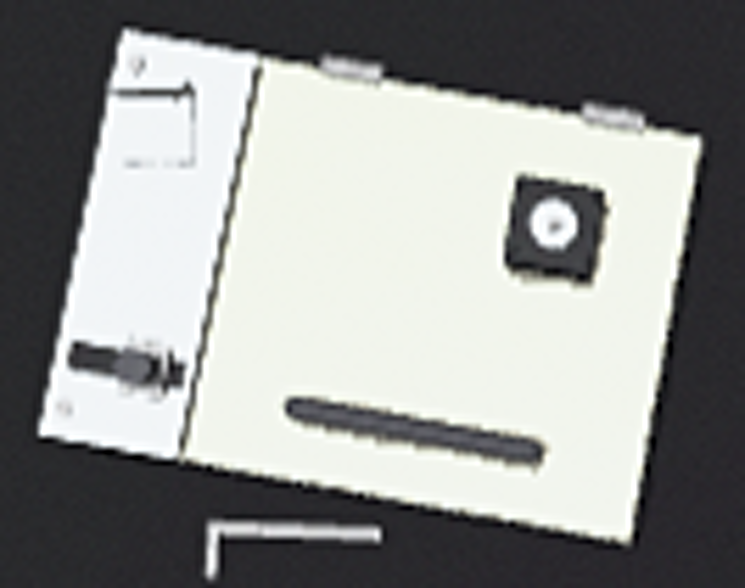

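View pics/cropB.png

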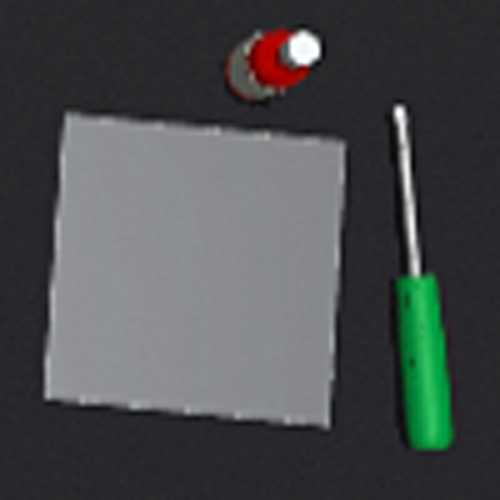

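```bash
cat > h.py <<'E'
import numpy as np
def ray(name,u,v,z):
    d=np.load(f"{name}.npz");R=d["R"];c=-R.T@d["t"];w=R.T@np.linalg.solve(d["K"],[u,v,1.])
    return c+w*(z-c[2])/w[2]
E
python3 - <<'E'
from h import *
np.set_printoptions(precision=1,suppress=True)
A=lambda u,v,z: ray("top",(u+.5)/5.6-.5+210,(v+.5)/5.6-.5+170,z)
B=lambda u,v,z: ray("top",(u+.5)/5-.5+400,(v+.5)/5-.5+175,z)
c=np.array([A(*p,108) for p in [(122,30),(702,137),(632,545),(40,435)]])
print("box",c,c.mean(0),[np.linalg.norm(c[i]-c[i-1]) for i in range(4)])
for i,j in((1,0),(2,3)): d=c[j]-c[i];print("yaw y",np.degrees(np.arctan2(-d[0],d[1])))
for i,j in((3,0),(2,1)): d=c[j]-c[i];print("yaw x",np.degrees(np.arctan2(d[1],d[0])))
o=c.mean(0);
b=np.array([A(297,407,155),A(532,452,155)]);print("bar",b,b.mean(0),np.linalg.norm(b[0]-b[1]))
d=b[0]-b[1];yaw=np.arctan2(-d[0],d[1]);print("bar yaw",np.degrees(yaw))
x=np.array([np.cos(yaw),np.sin(yaw),0]);y=np.array([-x[1],x[0],0])
k=A(138,368,145);m=np.array([A(*p,156) for p in [(516,175),(606,188),(596,278),(508,270)]])
s=A(553,222,156);s2=A(556,225,174)
print("motor",m.mean(0),s,s2)
for i,j in((1,0),(2,3)): d=m[j]-m[i];print("myaw y",np.degrees(np.arctan2(-d[0],d[1])),np.linalg.norm(d))
for i,j in((3,0),(2,1)): d=m[j]-m[i];print("myaw x",np.degrees(np.arctan2(d[1],d[0])),np.linalg.norm(d))
for n,p in(("bar",b.mean(0)),("knob",k),("motor",m.mean(0))): print(n,p,"boxframe",(p-o)@x,(p-o)@y)
p=np.array([B(*q,4) for q in [(67,115),(345,140),(329,428),(46,400)]]);print("pad",p,p.mean(0))
print("glue",B(303,48,95),"driver",B(425,360,12),B(402,110,5),"hexkey",A(215,530,3),A(380,533,3))
E
```

```text
box [[655.4 242.1 108. ]
 [609.5 -43.5 108. ]
 [411.1 -13.6 108. ]
 [456.9 272.8 108. ]] [533.2 114.5 108. ] [np.float64(200.84385523664264), np.float64(289.32984402472425), np.float64(200.57921933122364), np.float64(290.0347445446805)]
yaw y -9.141726904189822
yaw y -9.088328949926694
yaw x -8.78252692547383
yaw x -8.580726406666505
bar [[472.7 144.1 155. ]
 [454.6  34.7 155. ]] [463.7  89.4 155. ] 110.85523004402229
bar yaw -9.422686661037806
motor [558.9  26.  156. ] [561.5  27.7 156. ] [558.5  26.1 174. ]
myaw y -6.874683189738061 42.547834577488025
myaw y -3.8259653915718155 41.16913133966871
myaw x -3.2376353398168174 44.68376235319086
myaw x -4.986980038437183 42.42720787845373
bar [463.7  89.4 155. ] boxframe -64.52500063987137 -36.11160179192864
knob [489.3 220.2 145. ] boxframe -60.694090925566904 97.16528197733645
motor [558.9  26.  156. ] boxframe 39.83506756847675 -83.05778672363066
pad [[ 617.9 -282.     4. ]
 [ 606.9 -448.2    4. ]
 [ 436.1 -436.3    4. ]
 [ 448.6 -269.5    4. ]] [ 527.4 -359.     4. ]
glue [ 647.3 -392.2   95. ] driver [ 477.2 -490.5   12. ] [ 625.7 -482.3    5. ] hexkey [409.4 202.4   3. ] [409.9 116.    3. ]
```

```bash
cat >> h.py <<'E'
from scipy.spatial.transform import Rotation as Ro
def go(s,x,y,z,deg):
    "drive units from state s to TCP x,y,z with tool x at yaw deg (tool down)"
    R=Ro.from_euler("xyz",s["ee_rot"]).as_matrix()
    psi=np.degrees(np.arctan2(R[1,0],R[0,0]));d=R.T@(np.array([x,y,z])-s["ee_pos"])/25
    return np.round(d,2),round(-((deg-psi+180)%360-180)/8,2)
def show(s): print("t",round(s["time_s"],2),"p",s["ee_pos"].round(1),"rot",s["ee_rot"].round(3),"F",s["contact_force"].round(1),"open",round(s["opening"],2))
E
python3 - <<'E'
from h import *; from cell import r
s=r.read_state();show(s);print(go(s,559,26,375,-5.5))
E
```

```text
t 0.15 p [246.  574.2 403.7] rot [-1.573  0.    -0.405] F [ 0.3 -0.3  0.2] open 1.0
(array([ 20.15,   1.17, -15.22]), np.float64(-2.21))
```

Call:
drive_tool(
  steps=[
    [1, 20.15, 1.17, -15.22, -2.2],
    [1, 20.15, 1.17, -15.22, -2.2],
    [1, 20.15, 1.17, -15.22, -2.2],
    [1, 20.15, 1.17, -15.22, -2.2],
    [1, 20.15, 1.17, -15.22, -2.2],
    [1, 20.15, 1.17, -15.22, -2.2],
    [1, 20.15, 1.17, -15.22, -2.2],
    [1, 20.15, 1.17, -15.22, -2.2],
    [1, 20.15, 1.17, -15.22, -2.2],
    [1, 20.15, 1.17, -15.22, -2.2],
    [1, 20.15, 1.17, -15.22, -2.2],
    [1, 20.15, 1.17, -15.22, -2.2],
    [1, 20.15, 1.17, -15.22, -2.2],
    [1, 20.15, 1.17, -15.22, -2.2],
    [1, 20.15, 1.17, -15.22, -2.2],
    [1, 20.15, 1.17, -15.22, -2.2],
    [1, 20.15, 1.17, -15.22, -2.2],
  ],
  force=50,
)

```text
time_s: 1.85
ee_pos: [558.5, 27.3, 374.9]
ee_rot: [-1.572, 0.001, -0.096]
contact_force: [-0.4, 0.3, 0.7]
opening: 1.004
```

```bash
python3 - <<'E'
from h import *; from cell import r,eyes
import cv2
s=r.read_state();show(s);print(go(s,559,26,375,-5.5))
c=eyes.capture("wrist");cv2.imwrite("pics/w1.png",c["pixels"][:,:,::-1])
# predicted pixels
R=Ro.from_euler("xyz",s["ee_rot"]).as_matrix();H=c["hand_eye"]
for n,p in(("shafttip",(559,26,174)),("motor top",(559,26,156)),("bar",(463.7,89.4,153)),("knob",(489,220,145))):
    q=np.linalg.inv(H)@np.r_[R.T@(np.array(p)-s["ee_pos"]),1];u=c["camera_matrix"]@q[:3];print(n,(u[:2]/u[2]).round(1))
np.savez("wrist.npz",K=c["camera_matrix"],H=H)
E
```

```text
t 1.85 p [558.5  27.3 374.9] rot [-1.572e+00  1.000e-03 -9.600e-02] F [-0.4  0.3  0.7] open 1.0
(array([ 0.02, -0.  , -0.05]), np.float64(0.0))
shafttip [318.3 230.5]
motor top [318.3 220.2]
bar [406.9  63.3]
knob [606.3  86.4]
```

View pics/w1.png

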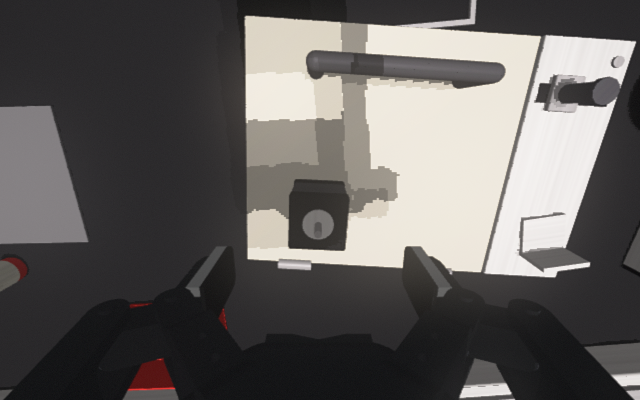

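The wrist view shows the shaft tip at about (318,231), where I predicted it. The bar's middle, at about (406,67), is within 4 px of its prediction. Next I'll descend and grip.

Call:
drive_tool(
  steps=[
    [1, 0, 1, -0.04, 0],
    [1, 0, 2, -0.04, 0],
    [1, 0, 2.8, -0.04, 0],
    [1, 0, 3.3, -0.04, 0],
    [1, 0, 3.44, -0.04, 0],
    [1, 0, 3.44, -0.04, 0],
    [-1, 0, 3.44, -0.04, 0],
    [-1, 0, 3.44, -0.04, 0],
    [-1, 0, 3.44, -0.04, 0],
    [-1, 0, 3.44, -0.04, 0],
    [-1, 0, 3.44, -0.04, 0],
    [-1, 0, 3.44, -0.04, 0],
    [-1, 0, 3.44, -0.04, 0],
    [-1, 0, 3.44, -0.04, 0],
    [-1, 0, 3.44, -0.04, 0],
    [-1, 0, 3.44, -0.04, 0],
  ],
  force=50,
)

```text
time_s: 3.5
ee_pos: [558.9, 26.2, 290.2]
ee_rot: [-1.572, -0.001, -0.096]
contact_force: [-1.6, 1.2, 6.1]
opening: 0.487
```

Call:
drive_tool(
  steps=[
    [-1, 0, -0.2, 0, 0],
    [-1, 0, -0.6, 0, 0],
    [-1, 0, -1.2, 0, 0],
    [-1, 0, -2, 0, 0],
    [-1, 0, -2.8, 0, 0],
    [-1, 0, -3.4, 0, 0],
    [-1, 0, -3.6, 0, 0],
    [-1, 0, -3.6, 0, 0],
    [-1, 0, -3.6, 0, 0],
  ],
)

```text
time_s: 4.4
ee_pos: [558.4, 26.4, 379.4]
ee_rot: [-1.572, 0.001, -0.096]
contact_force: [0.3, -0.5, -3.4]
opening: 0.484
```

```bash
python3 - <<'E'
from h import *; from cell import r
s=r.read_state();show(s);print(go(s,527,-355,380,-5.5),go(s,527,-355,280,-5.5))
E
```

```text
t 4.4 p [558.4  26.4 379.4] rot [-1.572e+00  1.000e-03 -9.600e-02] F [ 0.3 -0.5 -3.4] open 0.48
(array([  0.21,  -0.  , -15.3 ]), np.float64(0.0)) (array([  0.21,   4.  , -15.3 ]), np.float64(0.0))
```

Call:
drive_tool(
  steps=[
    [-1, 0, 0, -0.3, 0],
    [-1, 0, 0, -0.9, 0],
    [-1, 0, 0, -1.8, 0],
    [-1, 0, 0, -3, 0],
    [-1, 0, 0, -4.3, 0],
    [-1, 0, 0, -5.6, 0],
    [-1, 0, 0, -6.9, 0],
    [-1, 0, 0, -8.2, 0],
    [-1, 0.1, 0, -9.5, 0],
    [-1, 0.1, 0, -10.8, 0],
    [-1, 0.1, 0, -12.1, 0],
    [-1, 0.2, 0, -13.2, 0],
    [-1, 0.2, 0, -14.1, 0],
    [-1, 0.2, 0, -14.8, 0],
    [-1, 0.2, 0, -15.2, 0],
    [-1, 0.2, 0, -15.3, 0],
    [-1, 0.2, 0, -15.3, 0],
    [-1, 0.2, 0, -15.3, 0],
  ],
)

```text
time_s: 6.2
ee_pos: [527.0, -354.0, 379.7]
ee_rot: [-1.571, 0.001, -0.095]
contact_force: [-0.0, -0.3, -2.5]
opening: 0.49
```

```bash
python3 - <<'E'
from h import *; from cell import r
s=r.read_state();show(s);print(go(s,527,-355,196,-5.5),go(s,527,-355,186.5,-5.5))
E
```

```text
t 6.2 p [ 527.  -354.   379.7] rot [-1.571e+00  1.000e-03 -9.500e-02] F [-0.  -0.3 -2.5] open 0.49
(array([ 0.01,  7.35, -0.04]), np.float64(0.01)) (array([ 0.01,  7.73, -0.04]), np.float64(0.01))
```

Call:
drive_tool(
  steps=[
    [-1, 0, 0.5, 0, 0],
    [-1, 0, 1.5, 0, 0],
    [-1, 0, 2.7, 0, 0],
    [-1, 0, 3.9, 0, 0],
    [-1, 0, 5.1, 0, 0],
    [-1, 0, 6.1, 0, 0],
    [-1, 0, 6.8, 0, 0],
    [-1, 0, 7.2, 0, 0],
    [-1, 0, 7.4, 0, 0],
    [-1, 0, 7.5, 0, 0],
    [-1, 0, 7.55, 0, 0],
    [-1, 0, 7.6, 0, 0],
    [-1, 0, 7.63, 0, 0],
    [-1, 0, 7.66, 0, 0],
    [-1, 0, 7.66, 0, 0],
    [-1, 0, 7.66, 0, 0],
  ],
)

```text
time_s: 7.8
ee_pos: [526.7, -354.1, 188.4]
ee_rot: [-1.571, 0.001, -0.095]
contact_force: [0.6, 1.7, -3.6]
opening: 0.489
```

Call:
drive_tool(
  steps=[
    [-1, 0, 0.04, 0, 0],
    [-1, 0, 0.06, 0, 0],
    [-1, 0, 0.08, 0, 0],
    [-1, 0, 0.08, 0, 0],
    [-1, 0, 0.08, 0, 0],
  ],
)

```text
time_s: 8.3
ee_pos: [526.8, -354.1, 186.5]
ee_rot: [-1.571, 0.001, -0.095]
contact_force: [-0.8, 0.8, -1.5]
opening: 0.484
```

Call:
drive_tool(
  steps=[
    [-1, 0, 0.03, 0, 0],
    [-1, 0, 0.06, 0, 0],
    [-1, 0, 0.06, 0, 0],
    [-1, 0, 0.06, 0, 0],
  ],
)

```text
time_s: 8.7
ee_pos: [526.8, -354.2, 186.4]
ee_rot: [-1.571, 0.002, -0.095]
contact_force: [-3.5, 2.6, 4.8]
opening: 0.49
```

Call:
drive_tool(
  steps=[
    [0.2, 0, 0, 0, 0],
    [0.4, 0, 0, 0, 0],
    [1, 0, 0, 0, 0],
    [1, 0, 0, 0, 0],
    [1, 0, 0, 0, 0],
    [1, 0, 0, 0, 0],
    [1, 0, -0.5, 0, 0],
    [1, 0, -1.5, 0, 0],
    [1, 0, -3, 0, 0],
    [1, 0, -4.5, 0, 0],
    [1, 0, -6, 0, 0],
    [1, 0, -7.2, 0, 0],
    [1, 0, -7.8, 0, 0],
    [1, 0, -7.8, 0, 0],
    [1, 0, -7.8, 0, 0],
  ],
)

```text
time_s: 10.2
ee_pos: [526.9, -353.8, 380.4]
ee_rot: [-1.57, 0.003, -0.095]
contact_force: [0.7, 0.3, -1.2]
opening: 1.001
```

```bash
python3 - <<'E'
from h import *; from cell import r,eyes
import cv2
s=r.read_state();show(s);print(go(s,463.7,89.4,385,-99.2))
c=eyes.capture("scene")["pixels"][:,:,::-1];
cv2.imwrite("pics/s1.png",cv2.resize(c[130:350,110:430],None,fx=2.2,fy=2.2,interpolation=cv2.INTER_CUBIC))
E
```

```text
t 10.2 p [ 526.9 -353.8  380.4] rot [-1.57   0.003 -0.095] F [ 0.7  0.3 -1.2] open 1.0
(array([-4.19, -0.16, 17.41]), np.float64(11.72))
```

View pics/s1.png

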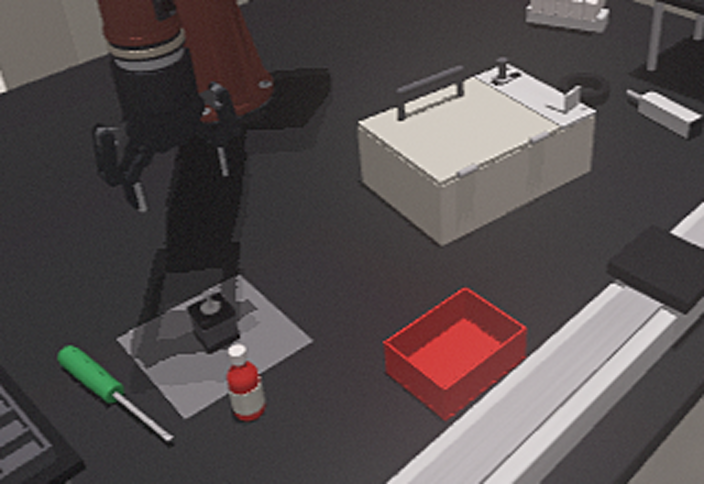

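The motor stands upright on the pad, at about (213,320) in the crop. The glue, driver and bin are untouched. Next is the handle.

Call:
drive_tool(
  steps=[
    [1, -0.3, -0.2, 1.4, 1],
    [1, -0.7, -0.2, 2.8, 2],
    [1, -1.0, -0.2, 4.3, 3],
    [1, -1.4, -0.2, 5.8, 4],
    [1, -1.7, -0.2, 7.3, 5],
    [1, -2.1, -0.2, 8.8, 6],
    [1, -2.5, -0.2, 10.3, 7],
    [1, -2.8, -0.2, 11.8, 8],
    [1, -3.2, -0.2, 13.2, 9],
    [1, -3.5, -0.2, 14.6, 10],
    [1, -3.9, -0.2, 16.0, 11],
    [1, -4.1, -0.2, 17.1, 11.7],
    [1, -4.19, -0.2, 17.41, 11.72],
    [1, -4.19, -0.2, 17.41, 11.72],
    [1, -4.19, -0.2, 17.41, 11.72],
    [1, -4.19, -0.2, 17.41, 11.72],
  ],
)

```text
time_s: 11.85
ee_pos: [463.7, 88.5, 384.9]
ee_rot: [-1.577, 0.001, -1.732]
contact_force: [-0.5, 0.0, 0.2]
opening: 1.001
```

```bash
python3 - <<'E'
from h import *; from cell import r,eyes
import cv2
s=r.read_state();show(s);print(s["joints"].round(2),go(s,463.7,89.4,310,-99.2))
c=eyes.capture("wrist");cv2.imwrite("pics/w2.png",c["pixels"][:,:,::-1])
R=Ro.from_euler("xyz",s["ee_rot"]).as_matrix();H=c["hand_eye"]
for n,p in(("bar+y",(472.7,144.1,153)),("bar-y",(454.6,34.7,153)),("bar",(463.7,89.4,153)),("knob",(489.3,220.2,145))):
    q=np.linalg.inv(H)@np.r_[R.T@(np.array(p)-s["ee_pos"]),1];u=c["camera_matrix"]@q[:3];print(n,(u[:2]/u[2]).round(1))
E
```

```text
t 11.85 p [463.7  88.5 384.9] rot [-1.577e+00  1.000e-03 -1.732e+00] F [-0.5  0.   0.2] open 1.0
[ 0.04 -0.1   1.98  0.    1.26  0.2 ] (array([-0.03,  3.  ,  0.01]), np.float64(-0.0))
bar+y [319.3 135.6]
bar-y [318.9 277.3]
bar [319.1 211.7]
knob [325.9   9.5]
```

View pics/w2.png

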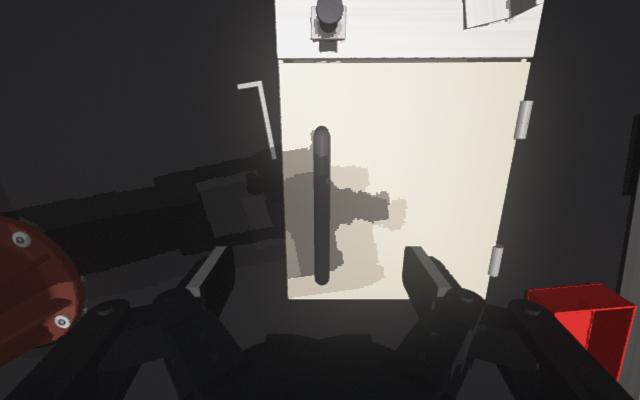

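The wrist view shows the bar from about (321,130) to (321,281), within 2 px of the prediction sideways. I'll descend and grip it.

Call:
drive_tool(
  steps=[
    [1, -0.03, 0.8, 0.05, 0],
    [1, -0.03, 1.7, 0.05, 0],
    [1, -0.03, 2.5, 0.05, 0],
    [1, -0.03, 2.95, 0.05, 0],
    [1, -0.03, 3.07, 0.05, 0],
    [1, -0.03, 3.07, 0.05, 0],
    [-1, -0.03, 3.07, 0.05, 0],
    [-1, -0.03, 3.07, 0.05, 0],
    [-1, -0.03, 3.07, 0.05, 0],
    [-1, -0.03, 3.07, 0.05, 0],
    [-1, -0.03, 3.07, 0.05, 0],
    [-1, -0.03, 3.07, 0.05, 0],
    [-1, -0.03, 3.07, 0.05, 0],
    [-1, -0.03, 3.07, 0.05, 0],
    [-1, -0.03, 3.07, 0.05, 0],
    [-1, -0.03, 3.07, 0.05, 0],
    [-1, -0.03, 3.07, 0.05, 0],
    [-1, -0.03, 3.07, 0.05, 0],
  ],
  force=70,
)

```text
time_s: 13.7
ee_pos: [465.2, 89.2, 308.8]
ee_rot: [-1.574, 0.001, -1.732]
contact_force: [4.9, -0.3, 0.0]
opening: 0.117
```

```bash
python3 - <<'E'
from h import *; from cell import r
s=r.read_state();show(s);print(go(s,463.7,89.4,308,-99.2))
E
```

```text
t 13.7 p [465.2  89.2 308.8] rot [-1.574e+00  1.000e-03 -1.732e+00] F [ 4.9 -0.3  0. ] open 0.12
(array([ 0.  ,  0.03, -0.06]), np.float64(-0.01))
```

Call:
drive_tool(
  steps=[
    [-1, 0, -0.05, 0.01, 0],
    [-1, 0, -0.1, 0.03, 0],
    [-1, 0, -0.16, 0.05, 0],
    [-1, 0, -0.16, 0.05, 0],
    [-1, 0, -0.16, 0.05, 0],
  ],
)

```text
time_s: 14.2
ee_pos: [466.1, 89.0, 311.5]
ee_rot: [-1.575, 0.001, -1.733]
contact_force: [6.4, -0.1, -5.4]
opening: 0.115
```

Call:
drive_tool(
  steps=[
    [-1, 0, -0.05, 0.01, 0],
    [-1, 0, -0.1, 0.03, 0],
    [-1, 0, -0.15, 0.04, 0],
    [-1, 0, -0.2, 0.05, 0],
    [-1, 0, -0.2, 0.05, 0],
  ],
)

```text
time_s: 14.7
ee_pos: [467.0, 88.7, 314.3]
ee_rot: [-1.575, 0.002, -1.733]
contact_force: [8.4, -0.1, -10.0]
opening: 0.116
```

Call:
drive_tool(
  steps=[
    [-1, 0, -0.1, 0.03, 0],
    [-1, 0, -0.2, 0.05, 0],
    [-1, 0, -0.3, 0.08, 0],
    [-1, 0, -0.3, 0.08, 0],
    [-1, 0, -0.3, 0.08, 0],
  ],
)

```text
time_s: 15.2
ee_pos: [468.8, 88.4, 319.8]
ee_rot: [-1.575, 0.002, -1.733]
contact_force: [8.0, 0.2, -9.5]
opening: 0.11
```

```bash
python3 - <<'E'
from h import *; from cell import r
s=r.read_state();show(s)
x=np.array([np.cos(np.radians(-9.2)),np.sin(np.radians(-9.2)),0]);p0=np.array([464.2,89.2,308.4])
R=Ro.from_euler("xyz",s["ee_rot"]).as_matrix()
for th in (6,8,10,12,15,18,21,24,27,30,33,36,39,42,44,45,46):
    a=np.arctan2(49,165)+np.radians(th);q=p0+x*(165-172.1*np.cos(a))+[0,0,172.1*np.sin(a)-49]
    print(th,(R.T@(q-s["ee_pos"])/25).round(2))
E
```

```text
t 15.2 p [468.8  88.4 319.8] rot [-1.575  0.002 -1.733] F [ 8.   0.2 -9.5] open 0.11
6 [-0.   -0.22  0.05]
8 [-0.   -0.44  0.15]
10 [-0.   -0.66  0.25]
12 [-0.01 -0.87  0.36]
15 [-0.01 -1.19  0.54]
18 [-0.01 -1.49  0.73]
21 [-0.01 -1.78  0.95]
24 [-0.01 -2.06  1.17]
27 [-0.01 -2.33  1.41]
30 [-0.01 -2.59  1.67]
33 [-0.01 -2.83  1.93]
36 [-0.01 -3.06  2.21]
39 [-0.01 -3.27  2.5 ]
42 [-0.02 -3.47  2.8 ]
44 [-0.02 -3.59  3.01]
45 [-0.02 -3.65  3.12]
46 [-0.02 -3.71  3.22]
```

The tug lifted the handle 11 mm with a steady force of about 9.5 N. That is past the 5 mm stop, so the cover seems free. I'll lift a little further and look before deciding.

Call:
drive_tool(
  steps=[
    [-1, 0, -0.22, 0.05, 0],
    [-1, 0, -0.44, 0.15, 0],
    [-1, 0, -0.66, 0.25, 0],
    [-1, 0, -0.87, 0.36, 0],
    [-1, 0, -1.03, 0.45, 0],
    [-1, 0, -1.19, 0.54, 0],
    [-1, 0, -1.19, 0.54, 0],
    [-1, 0, -1.19, 0.54, 0],
  ],
)

```text
time_s: 16.0
ee_pos: [481.2, 86.3, 346.2]
ee_rot: [-1.579, 0.003, -1.734]
contact_force: [7.7, 1.0, -11.2]
opening: 0.115
```

```bash
python3 - <<'E'
from h import *; from cell import r,eyes
import cv2
s=r.read_state();show(s)
c=eyes.capture("scene")["pixels"][:,:,::-1];
cv2.imwrite("pics/s2.png",cv2.resize(c[120:250,230:430],None,fx=3.5,fy=3.5,interpolation=cv2.INTER_CUBIC))
E
```

```text
t 16.0 p [481.2  86.3 346.2] rot [-1.579  0.003 -1.734] F [  7.7   1.  -11.2] open 0.11
```

View pics/s2.png

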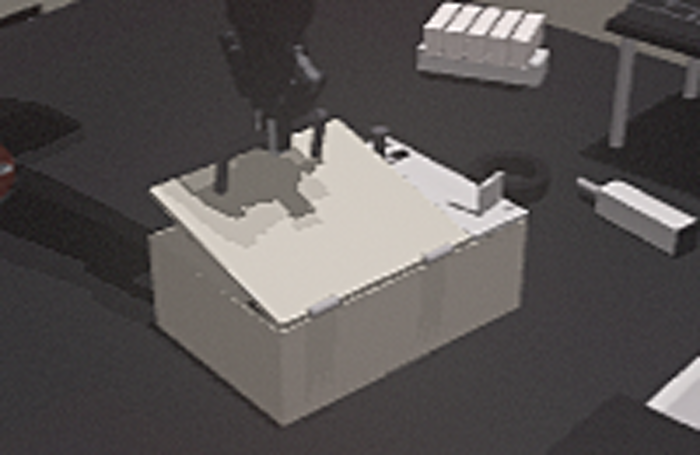

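The picture shows the cover clearly rising with the gripper, at roughly 14°, while the bolt stays in place. So the cover is not caught and the bolt can be left alone. I'll lift on along the arc to 45°.

Call:
drive_tool(
  steps=[
    [-1, 0, -0.2, 0.1, 0],
    [-1, 0, -0.43, 0.23, 0],
    [-1, 0, -0.72, 0.45, 0],
    [-1, 0, -1.0, 0.67, 0],
    [-1, 0, -1.27, 0.91, 0],
    [-1, 0, -1.53, 1.17, 0],
    [-1, 0, -1.77, 1.43, 0],
    [-1, 0, -2.0, 1.71, 0],
    [-1, 0, -2.21, 2.0, 0],
    [-1, 0, -2.41, 2.3, 0],
    [-1, 0, -2.53, 2.51, 0],
    [-1, 0, -2.62, 2.67, 0],
    [-1, 0, -2.62, 2.67, 0],
    [-1, 0, -2.62, 2.67, 0],
    [-1, 0, -2.62, 2.67, 0],
    [-1, 0, -2.62, 2.67, 0],
  ],
)

```text
time_s: 17.65
ee_pos: [546.5, 75.8, 413.6]
ee_rot: [-1.585, 0.003, -1.733]
contact_force: [-7.9, 3.5, 6.6]
opening: 0.113
```

```bash
python3 - <<'E'
from h import *; from cell import r,eyes
import cv2
s=r.read_state();show(s);print(abs(s["qd"]).max())
p=s["ee_pos"]-np.array([464.2,89.2,308.4]);d=p[0]*np.cos(.16)-p[1]*np.sin(.16)
print("disp",d,p[2],"th",np.degrees(np.arctan2(49+p[2],165-d))-16.54,"rad",np.hypot(49+p[2],165-d))
c=eyes.capture("scene")["pixels"][:,:,::-1];
cv2.imwrite("pics/s3.png",cv2.resize(c[100:350,110:450],None,fx=2.3,fy=2.3,interpolation=cv2.INTER_CUBIC))
E
```

```text
t 17.65 p [546.5  75.8 413.6] rot [-1.585  0.003 -1.733] F [-7.9  3.5  6.6] open 0.11
0.0017130627646483134
disp 83.42046803807412 105.23989630038079 th 45.5850413521098 rad 174.4854310419042
```

View pics/s3.png

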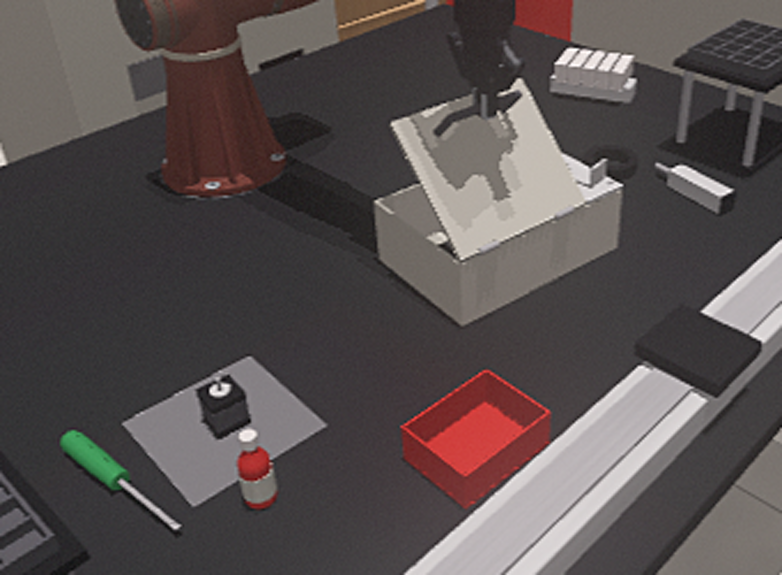

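The picture shows the cover half open and gripped, the motor upright on the pad at about (222,405), and the bystanders in place. The arm is still and the computed angle is about 45.6°, so I'll hand in.

```bash
python3 - <<'E'
from h import *; from cell import r
s=r.read_state();show(s);print(r.finish_job());show(r.read_state())
E
```

```text
t 17.7 p [546.5  75.8 413.7] rot [-1.585  0.003 -1.733] F [-8.3  2.9  7.1] open 0.11
the job is handed in; nothing more can be done
None
the job is handed in; nothing more can be done
```

The job is handed in at 17.7 s: the motor stands upright on the grey pad and the cover is held half open at about 45°, still in the gripper.

- **Tug test:** Before going near the bolt, I tugged the cover up by its handle. It rose 11 mm, past the 5 mm stop a caught cover would hit. It kept rising at about 9.5–11 N upward, so it was not caught. I never touched the bolt, and I never needed a full 20 N tug.
- **Last checks:** The angle worked out from the arm's position was about 45.6°, and the arm was still. The final scene picture shows the motor upright on the pad and the nearby items (glue, driver, bin) where they were. I did not re-measure them, and the hex key is hidden from that camera.
- **Small disagreements:** At the end the bar's radius from the hinge came out 2 mm more than the nominal 172 mm. The arm also carries a small side load of about 11 N through the bar.

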